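Seat the grinding cup and hold the vibration pen on the mill's measuring pad

ROBOT

A 6-joint arm with a two-finger parallel gripper is mounted at the origin on the work surface. World frame = base frame: x ahead of the robot, y to its left, z up, the work surface at z = 0. Lengths are in m, angles in rad, forces in N, time in s.
With the tool pointing down it reaches from about 0.425 to 0.95 m from the base axis. Payload 3.5 kg.
Tool frame: the origin (TCP) lies on the centre line of the jaws, within the pads' length; the fingertips stand 17 mm ahead of it and the grasp point (between the pads) lies 2 mm behind it; z points along the fingers, y is the line along which they close (so a half turn about z gives the same grasp; the last joint's range is limited). The gripper opens to 85 mm and grips with 20 to 120 N. Pads are 22 mm wide; open, the fingers measure 114 mm over their backs; the gripper's body (76 mm by 85 mm) begins 54 mm behind the grasp point. The pads swing forward as they close: fully open they stand 13 mm farther back than shut.
Start: joints at [1.047, 0.286, 1.577, -0, 1.279, -0.15], TCP at [0.246, 0.628, 0.248] pointing down, gripper open.
Joint ranges: [-2.77, 2.77], [-0.9, 2.22], [0.21, 2.48], [-1.53, 4.67], [0.24, 2.81], [-2.84, 2.84]. Speed limits (rad/s): [2.79, 2.79, 3.14, 3.14, 3.14, 3.14].

INTERFACE

Orientations are given as a unit quaternion [x, y, z, w].
In Python, from plant import ctrl gives the robot as it stands. The module is installed in compiled form; this text tells all that it offers.
- The arm moves only by the tool drive_tool, never from a script. Its argument "moves" is a list of rows, each a list of 3 entries, a list of its own where there are three numbers: the turn, a rotation vector about the tool's x, y, z in rad, then the shift along the tool's x, y, z in m, then the finger opening in m, from 0 to 0.0854. A call has 1 to 5 rows; each row shifts and turns the commanded pose from where the row before left it, along the tool's axes as they then stand; what a row does not reach is not made up. A row lasts 1/8 s, in which the tool goes at most 62.5 mm and 10.7 degrees, less where a joint would pass 70% of its speed; a pose out of reach is approached as far as the arm can. A call with a gripper value outside its range is refused whole. The fingers move at their own pace and stop on an object; "grip_force" is the grip in N (left out, the last holds). Time passes only in rows, so rows that do not move let the fingers close. It gives the time, the measured TCP pose, the force, the opening and the grip force at its end, in the units of the state.
- ctrl.get_state(): the state, without advancing time (a new reading comes with each control period).
- ctrl.read_camera(name): name is "side" or "top" or "wrist"; returns a dict with "image" (480x640x3 uint8, red, green, blue), "fx", "fy", "cx", "cy" (pixels), "R" (3x3) and "t" (3): a world point X has camera coordinates R X + t. Camera axes: x right, y down, z forward; pixel columns grow to the right and rows downward; lengths in m; the calibration is good to about 2 mm. The wrist camera is an equidistant fisheye: a pixel r from the principal point sees the ray r / f radians off the axis. A picture is of the moment at which its call begins. There is no depth.
- ctrl.sign_off(): hands the job in; it is judged then, once.
The state is a dict: "time": time; "qpos": joint angles; "dq": joint speeds; "joint_efforts": joint torques, N m; "eef_pos": TCP position; "tcp_rot": TCP orientation; "contact_force": force on the tool from outside, world axes, zero at the start; "wrist_torque": the same for the moment, N m; "opening": opening from 0.0 (shut) to 1.0 (fully open); "finger_force": force on a finger pad.
Only numpy, scipy, OpenCV 4.12 (cv2) and the standard library are available. Lean on these libraries where they do the work, as an engineer would, in place of code of your own. Each camera call takes 0.05 s, during which the arm holds its last target. There are 200 camera calls.

TASK

Set the lidded steel grinding cup on the mill base, flat and fully home over the two pegs (either way round), without dropping it, and let go of it. Then take the vibration pen out of its stand and hold it square to the round measuring pad on the mill's sloping shoulder, its tip inside the pad's marked circle, pressed gently until the spring tip is about half-way in. Finish while still holding the pen there, and leave everything else on the counter undisturbed.

Things in the scene. Friction and masses are not known exactly. Their poses are not given: they have to be found in the camera images.
- mill: White mill base, fixed. Flat-topped block 190 (x) by 120 (y) by 60 mm high; on its -y side a shoulder (150 mm along x, out to y = -135 mm) slopes down towards -y at 0.35 rad (20 degrees). Two steel pegs on the flat top at x = +62 and -62 mm, y = 0: 10 mm diameter, 17 mm tall, tapering to 5 mm in the top 5 mm. Origin: centre of the block underside, z up.
- mill_seat (a point): Centre of the mill's flat top, midway between the pegs, 60 mm above the counter; axes as the mill. The cup's origin belongs here.
- pad: Round steel measuring pad, 30 mm across, 3 mm proud in the middle of the sloping shoulder, marked with a thin dark circle (16 mm inside) and a centre dot; rigid. Origin: centre of its face; z points out of the face, square to it (20 degrees from vertical, leaning to the mill -y side), x along the mill x. In the mill frame it is at (0, -94, 45) mm.
- cup: Closed steel grinding cup, about 0.6 kg, loose: flange 156 (x) by 80 (y) by 10 mm with two 13 mm through holes at x = +62 and -62 mm, y = 0; round body 84 mm across; black lid 90 mm across, its top 78 mm up; on it an upright black bar handle 62 mm long (x), 18 mm thick (y), up to 113 mm high. Origin: centre of the flange underside, z up.
- cup_handle (a point): Point in the middle of the cup's bar handle, 97 mm above the cup's origin; axes as the cup. Grip across the 18 mm thickness (y).
- stand: Square aluminium pen stand fixed to the counter, 60 by 60 by 75 mm high, with a square hole 30 mm wide open at the top. Origin: centre of its underside.
- pen: Grey vibration pen, 0.1 kg, loose in the stand, its collar (black disc, 40 mm across, 0 to 5 mm above the origin) resting on the stand. Shaft 20 mm square from 46 mm below to 60 mm above the origin; the 55 mm above the collar are the grip. The spring tip is below. Origin: on the axis at the collar underside; z along the pen, away from the tip; x, y square to its flat sides.
- pen_grip (a point): Middle of the pen's grip, on its axis, 34 mm above the pen's origin; axes as the pen.
- pen_tip (a point): Very end of the steel spring tip (8 mm thick, round end), on the pen's axis; 63 mm below the pen's origin and 97 mm below pen_grip while the tip is out. It slides into the pen when pressed.
- pen_plunger (a joint): How far the spring tip is pushed in: 0 fully out, 0.010 m fully in. It starts to move at 1.5 N and gains 0.5 N a millimetre: 4 N half-way (0.005), 6.5 N at the stop.
- herb_a: Glass herb jar with orange lid, 80 mm across, 130 mm tall, far side of the counter; a bystander, to be left alone. Origin: its underside, in the middle.
- herb_b: The same kind of jar, near it; a bystander, to be left alone. Origin: its underside, in the middle.
- herb_c: Smaller glass herb jar with orange lid, 70 mm across, 100 mm tall; a bystander, to be left alone. Origin: its underside, in the middle.
- mortar: White bowl, 100 mm across, 60 mm high; a bystander, to be left alone. Origin: its underside, in the middle.
- tape: Roll of paper tape lying flat, 76 mm across, 18 mm high; a bystander, to be left alone. Origin: its underside, in the middle.
- scoop: Steel spoon lying on the counter; a bystander, to be left alone. Origin: its underside.
- packets: Small cardboard box 50 by 90 by 25 mm; a bystander, to be left alone. Origin: its underside, in the middle.
Not all that is in view belongs to the job. What is shaped like the stand but green is not meant.

How it is judged:
By the outcome, as a careful person would: the job done as asked, in the order asked, and still so for the second after the job is handed in, while the arm keeps its last pose, push and grip.
It also fails if it takes over 53 s, if anything falls off the work surface, if the arm or the gripper's body presses on something with over 40 N, if the wrist force passes 120 N, or if a joint passes its speed limit or range.

## Working session

There is one attempt and no reset: what is moved stays moved. The work goes in short steps, Python scripts to look and compute and a tool call to move; the robot and the scene stay as the last step left them, time stands still between calls to the robot, and variables do not carry over. Pictures are saved under pics/ and viewed, at most 10 in all, crops included, and the job is handed in when it is done.

Besides the shell and the picture viewer there is one more tool, called after "Call:" in YAML: its name, and indented under it one key for each argument. drive_tool: Moves the arm, as the interface text tells. Its arguments: {"type":"object","properties":{"moves":{"type":"array","items":{"type":"array"}},"grip_force":{"type":"number"}},"required":["moves"]}

```bash
mkdir -p pics; python3 - <<'E'
from plant import ctrl
import cv2
s=ctrl.get_state();print(s)
for n in("side","top"):
    c=ctrl.read_camera(n);cv2.imwrite(f"pics/{n}0.png",c["image"][:,:,::-1])
    print(n,c["fx"],c["cx"],c["cy"],c["R"],c["t"])
E
```

```text
{'time': 0.0, 'qpos': array([ 1.04702754e+00,  2.87185873e-01,  1.57817328e+00, -2.05383641e-05,
        1.27863723e+00, -1.50002241e-01]), 'dq': array([-0.00081819, -0.00172447,  0.00083214, -0.00031834, -0.00013518,
        0.00089975]), 'joint_efforts': array([ 1.14814731e-03, -4.05992889e+01, -2.92624176e+01, -1.59520469e-04,
        5.95895035e-03,  4.19934125e-06]), 'eef_pos': array([0.24612107, 0.62785834, 0.2469357 ]), 'tcp_rot': array([ 1.85794291e-01,  9.82587928e-01, -1.13755437e-03, -3.87997136e-04]), 'contact_force': array([-0.3642351 , -0.1492601 , -0.01493063]), 'wrist_torque': array([-0.01451775, -0.0041936 , -0.00787463]), 'finger_force': 0.0, 'opening': 0.9958600841132106}
side 447.5142835335077 320.117584321321 234.06914586160553 [[ 0.99473403 -0.10105148  0.01711143]
 [-0.05699956 -0.68420922 -0.72705488]
 [ 0.08517777  0.72225089 -0.68636608]] [-0.55237488  0.09607354  0.82447799]
top 585.6240567342311 319.6203224931676 242.52514242803943 [[-0.01583968 -0.99957791 -0.02435384]
 [-0.99897017  0.01685638 -0.04212439]
 [ 0.04251713  0.02366152 -0.99881551]] [0.03433491 0.56460877 1.14045519]
```

View pics/top0.png

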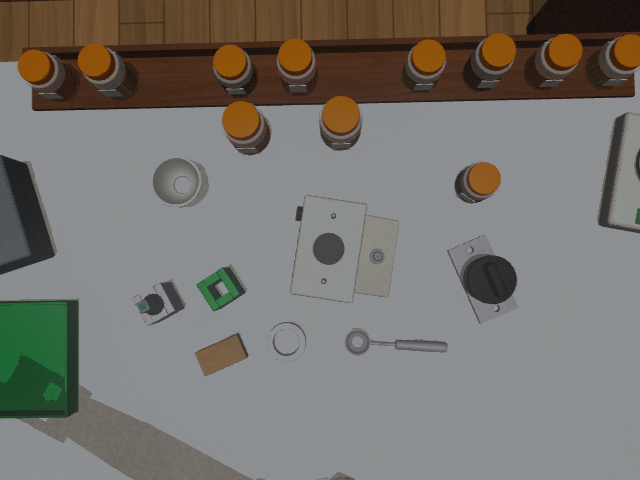

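View pics/side0.png

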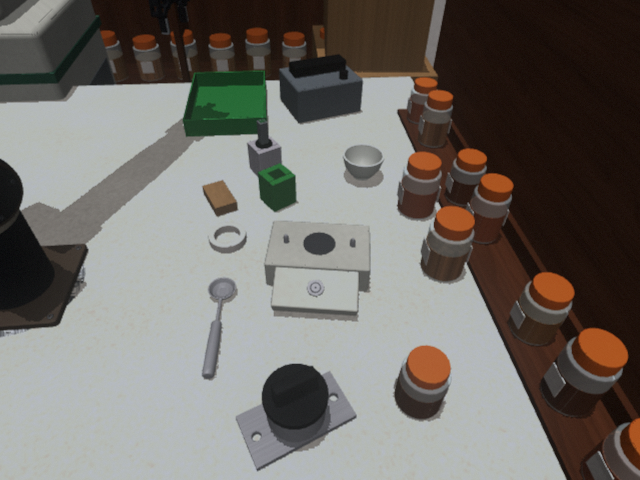

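The top view shows the cup at (489,279), mill pegs at (334,216) and (324,281), pad at (377,256), and the pen stand at (158,302) with the pen top at (143,308). The side view agrees: cup at (295,395), pad at (316,288), pen at (263,130).

```bash
python3 - <<'E'
import cv2,numpy as np
t=cv2.imread("pics/top0.png");s=cv2.imread("pics/side0.png")
def cr(im,x,y,w,h,k):return cv2.resize(im[y:y+h,x:x+w],None,fx=k,fy=k,interpolation=cv2.INTER_CUBIC)
a=np.hstack([cr(t,435,225,100,75+25-0,4)[:300],cr(t,285,190,120,120,400/120)[:400,:400][:300]])
# top row: cup (4x from 435,225; 100x75) ; replaced below for full coverage
A=cr(t,440,230,88,99,3);B=cr(t,285,190,120,120,2.5);C=cr(t,125,275,66,60,4)
D=cr(s,230,350,135,120,2.5);E=cr(s,260,210,120,110,2.5);F=cr(s,240,115,50,60,5)
H=300
def pad(i):
    o=np.zeros((H,max(i.shape[1],1),3),np.uint8);o[:i.shape[0]]=i[:H];return o
r1=np.hstack([pad(A),pad(B),pad(C)][:3])[:, :800];r2=np.hstack([pad(D),pad(E),pad(F)])[:, :800]
o=np.zeros((600,800,3),np.uint8);o[:300,:r1.shape[1]]=r1;o[300:,:r2.shape[1]]=r2
cv2.imwrite("pics/crop.png",o)
E
```

```text
(no output)
```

View pics/crop.png

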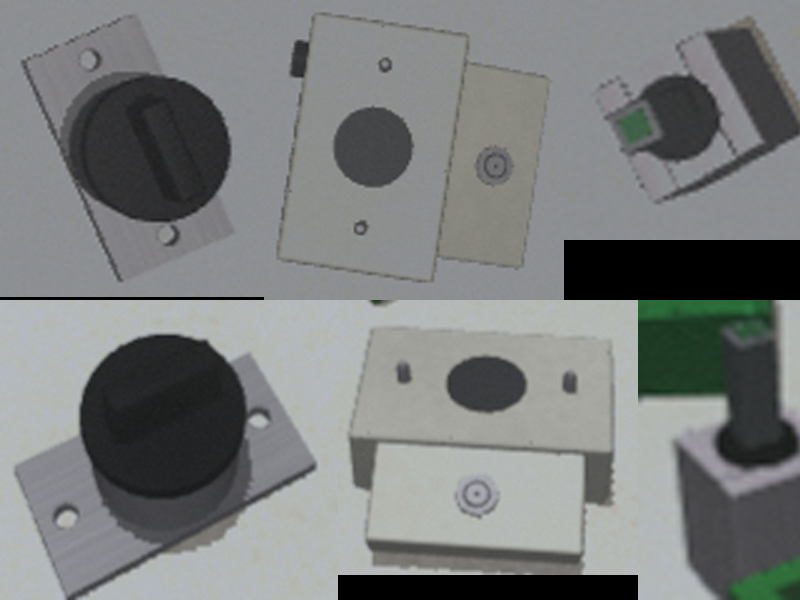

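The crops show the cup corners and holes, peg tops, pad and pen clearly. Next I triangulate them using both views and the known heights.

```bash
cat > h.py <<'E'
import numpy as np
from scipy.spatial.transform import Rotation as R
import pickle,os
def ray(c,u,v):
    d=np.array([(u-c["cx"])/c["fx"],(v-c["cy"])/c["fy"],1]);d=c["R"].T@d
    return -c["R"].T@c["t"],d/np.linalg.norm(d)
def onz(c,p,z):
    o,d=ray(c,*p);return o+d*(z-o[2])/d[2]
def tri(*rs):
    A=sum(np.eye(3)-np.outer(d,d) for o,d in rs);b=sum((np.eye(3)-np.outer(d,d))@o for o,d in rs)
    return np.linalg.solve(A,b)
def tool():
    from plant import ctrl
    s=ctrl.get_state();return s,s["eef_pos"],R.from_quat(s["tcp_rot"])
E
python3 - <<'E'
from h import *
from plant import ctrl
np.set_printoptions(precision=4,suppress=True)
cs={n:ctrl.read_camera(n) for n in("top","side")}
pickle.dump(cs,open("cams.pkl","wb"))
T,S=cs["top"],cs["side"]
def f(o,k,off):
    return lambda x,y:((x-off[0]+.5)/k+o[0]-.5,(y-off[1]+.5)/k+o[1]-.5)
A=f((440,230),3,(0,0));B=f((285,190),2.5,(264,0));C=f((125,275),4,(564,0))
D=f((230,350),2.5,(0,300));E=f((260,210),2.5,(338,300));F=f((240,115),5,(638,300))
for n,a,b,z in [("hole1",A(90,60),D(259,418),.01),("hole2",A(168,235),D(66,517),.01),("c1",A(23,62),None,.01),("c2",A(135,14),D(315,464),.01),("c3",A(233,233),D(69,598),.01),("c4",A(121,281),D(15,468),.01),
 ("cS",None,D(252,353),.01),
 ("peg+",A(0,0) and B(385,63),E(570,372),.077),("peg-",B(361,226),E(404,362),.077),("disc",B(373,147),E(486,384),.06),("pad",B(494,166),E(477,494),.045),
 ("b1",B(314,13),None,.06),("b2",B(468,36),None,.06),("b3",B(433,281),None,.06),("b4",B(278,258),None,.06),
 ("pentop",C(635,126),F(750,326),.135),("collar",C(675,118),F(757,440),.08),("lid",A(156,148),None,.078),("htop1",A(147,102),None,.113),("htop2",A(187,194),None,.113)]:
    o=[n]
    if a:o.append(onz(T,a,z))
    if b:o.append(onz(S,b,z))
    if a and b:o.append(tri(ray(T,*a),ray(S,*b)))
    print(*o)
E
```

```text
hole1 [ 0.5462 -0.2686  0.01  ] [ 0.5474 -0.2712  0.01  ] [ 0.547  -0.2695  0.0066]
hole2 [ 0.4317 -0.316   0.01  ] [ 0.433  -0.3189  0.01  ] [ 0.432  -0.3171  0.0057]
c1 [ 0.5456 -0.2251  0.01  ]
c2 [ 0.5758 -0.2987  0.01  ] [ 0.5763 -0.3021  0.01  ] [ 0.5765 -0.2999  0.0053]
c3 [ 0.4324 -0.3579  0.01  ] [ 0.4346 -0.3616  0.01  ] [ 0.4331 -0.3596  0.0044]
c4 [ 0.4024 -0.2848  0.01  ] [ 0.4038 -0.2883  0.01  ] [ 0.4025 -0.286   0.0051]
cS [ 0.5482 -0.2284  0.01  ]
peg+ [ 0.6134 -0.0023  0.077 ] [ 0.6132 -0.0044  0.077 ] [ 0.6136 -0.0023  0.075 ]
peg- [0.4926 0.0175 0.077 ] [0.4926 0.0164 0.077 ] [0.4926 0.0175 0.076 ]
disc [0.5515 0.0078 0.06  ] [0.5525 0.0055 0.06  ] [0.5522 0.0077 0.0578]
pad [ 0.536  -0.0841  0.045 ] [ 0.5373 -0.0871  0.045 ] [ 0.5368 -0.0844  0.0417]
b1 [0.6538 0.0508 0.06  ]
b2 [ 0.6342 -0.0654  0.06  ]
b3 [ 0.4502 -0.0356  0.06  ]
b4 [0.4691 0.0807 0.06  ]
pentop [0.4529 0.3366 0.135 ] [0.4548 0.3376 0.135 ] [0.4539 0.3363 0.1358]
collar [0.453 0.336 0.08 ] [0.4541 0.3303 0.08  ] [0.4533 0.3373 0.0757]
lid [ 0.4899 -0.2917  0.078 ]
htop1 [ 0.518  -0.2778  0.113 ]
htop2 [ 0.4632 -0.2998  0.113 ]
```

```bash
cat >> h.py <<'E'
def rows(P,Q,n,cyl=False,p0=None,r0=None):
    """rows from (p0,r0) (default: measured) to position P, rotation Q; shift before turn"""
    if p0 is None:_,p0,r0=tool()
    P=np.array(P,float);w=(r0.inv()*Q).as_rotvec()
    p,r=np.array(p0),r0
    for i in range(1,n+1):
        t=i/n
        if cyl:
            a0,a1=np.arctan2(p0[1],p0[0]),np.arctan2(P[1],P[0]);h0,h1=np.hypot(*p0[:2]),np.hypot(*P[:2])
            a=a0+(a1-a0)*t;h=h0+(h1-h0)*t;g=np.array([h*np.cos(a),h*np.sin(a),p0[2]+(P[2]-p0[2])*t])
        else:g=p0+(P-p0)*t
        tr=np.round((r.inv()*(r0*R.from_rotvec(w*t))).as_rotvec(),3);sh=np.round(r.inv().apply(g-p),4)
        p=p+r.apply(sh);r=r*R.from_rotvec(tr)
        print([(tr+0).tolist(),(sh+0).tolist()])
def down(yawy):  # tool pointing down, tool y at world angle yawy
    y=np.array([np.cos(yawy),np.sin(yawy),0]);z=np.array([0,0,-1.])
    return R.from_matrix(np.column_stack([np.cross(y,z),y,z]))
E
python3 -c "
from h import *
rows([.4895,-.2935,.22],down(np.radians(-67.6)),20,True)"
```

```text
[[0.0, 0.0, 0.119], [-0.0581, -0.0077, 0.0014]]
[[0.0, 0.0, 0.119], [-0.0578, -0.0058, 0.0013]]
[[0.0, 0.0, 0.119], [-0.0576, -0.004, 0.0014]]
[[0.0, 0.0, 0.118], [-0.0572, -0.0022, 0.0014]]
[[0.0, 0.0, 0.119], [-0.0568, -0.0004, 0.0014]]
[[0.0, 0.001, 0.119], [-0.0563, 0.0014, 0.0014]]
[[0.0, 0.0, 0.119], [-0.0558, 0.0031, 0.0014]]
[[0.0, 0.0, 0.119], [-0.0552, 0.0048, 0.0013]]
[[0.0, 0.0, 0.119], [-0.0546, 0.0065, 0.0014]]
[[0.0, 0.0, 0.118], [-0.054, 0.0081, 0.0014]]
[[-0.001, 0.0, 0.119], [-0.0532, 0.0097, 0.0014]]
[[0.0, 0.0, 0.119], [-0.0524, 0.0112, 0.0014]]
[[0.0, 0.0, 0.119], [-0.0517, 0.0128, 0.0014]]
[[0.0, 0.0, 0.119], [-0.0508, 0.0143, 0.0014]]
[[0.0, 0.0, 0.119], [-0.0498, 0.0157, 0.0014]]
[[0.0, 0.0, 0.118], [-0.049, 0.0171, 0.0014]]
[[0.0, 0.0, 0.119], [-0.048, 0.0185, 0.0014]]
[[0.0, 0.0, 0.119], [-0.0469, 0.0197, 0.0014]]
[[0.0, 0.0, 0.119], [-0.046, 0.021, 0.0014]]
[[0.0, 0.0, 0.119], [-0.0448, 0.0223, 0.0014]]
```

Call:
drive_tool:
  moves:
    - [[0,0,0.119],[-0.058,-0.008,0.0014],0.085]
    - [[0,0,0.119],[-0.058,-0.006,0.0014],0.085]
    - [[0,0,0.119],[-0.058,-0.004,0.0014],0.085]
    - [[0,0,0.119],[-0.057,-0.002,0.0014],0.085]
    - [[0,0,0.119],[-0.057,0,0.0014],0.085]

```text
time: 0.82
eef_pos: [0.4709, 0.4467, 0.241]
tcp_rot: [0.467, 0.884, -0.0, -0.0]
contact_force: [0.9, -0.1, 0.0]
opening: 0.999
finger_force: 0.0
```

Call:
drive_tool:
  moves:
    - [[0,0,0.119],[-0.056,0.0014,0.0014],0.085]
    - [[0,0,0.119],[-0.056,0.003,0.0014],0.085]
    - [[0,0,0.119],[-0.055,0.005,0.0014],0.085]
    - [[0,0,0.119],[-0.055,0.0065,0.0014],0.085]
    - [[0,0,0.119],[-0.054,0.008,0.0014],0.085]

```text
time: 1.45
eef_pos: [0.5904, 0.1987, 0.2341]
tcp_rot: [0.706, 0.708, -0.0, -0.0]
contact_force: [0.3, -0.4, 0.4]
opening: 0.996
finger_force: 0.0
```

Call:
drive_tool:
  moves:
    - [[0,0,0.119],[-0.053,0.0097,0.0014],0.085]
    - [[0,0,0.119],[-0.052,0.011,0.0014],0.085]
    - [[0,0,0.119],[-0.052,0.013,0.0014],0.085]
    - [[0,0,0.119],[-0.051,0.014,0.0014],0.085]
    - [[0,0,0.119],[-0.05,0.016,0.0014],0.085]

```text
time: 2.08
eef_pos: [0.5928, -0.0651, 0.2271]
tcp_rot: [0.883, 0.47, -0.0, -0.0]
contact_force: [1.0, -0.3, -0.1]
opening: 0.998
finger_force: 0.0
```

Call:
drive_tool:
  moves:
    - [[0,0,0.119],[-0.049,0.017,0.0014],0.085]
    - [[0,0,0.119],[-0.048,0.0185,0.0014],0.085]
    - [[0,0,0.119],[-0.047,0.02,0.0014],0.085]
    - [[0,0,0.119],[-0.046,0.021,0.0014],0.085]
    - [[0,0,0.119],[-0.045,0.022,0.0014],0.085]

```text
time: 2.7
eef_pos: [0.4874, -0.2951, 0.2201]
tcp_rot: [0.982, 0.191, 0.0, 0.0]
contact_force: [0.2, -0.1, 0.2]
opening: 0.997
finger_force: 0.0
```

```bash
python3 - <<'E'
from h import *
from plant import ctrl
import cv2
c=ctrl.read_camera("wrist");cv2.imwrite("pics/w1.png",c["image"][:,:,::-1])
s,p,r=tool();print(p,r.as_matrix().round(3),s["qpos"],s["time"]);print(c["fx"],c["cx"],c["cy"],c["R"],-c["R"].T@c["t"])
rows([.4895,-.2935,.2],down(np.radians(-67.6)),1)
E
```

```text
[ 0.48445566 -0.29927191  0.21991557] [[ 0.93   0.369 -0.003]
 [ 0.369 -0.93  -0.003]
 [-0.004  0.002 -1.   ]] [-0.7297186   0.08090431  1.86637404 -0.004623    1.19442444  0.46525886] 2.75
371.64829954431775 323.1446191160335 241.58713498265683 [[ 3.74881248e-01 -9.27072638e-01  6.11235041e-04]
 [-8.88445459e-01 -3.59073049e-01  2.85886710e-01]
 [-2.64818269e-01 -1.07716616e-01 -9.58263229e-01]] [ 0.55467351 -0.26836313  0.3460627 ]
[[0.002, 0.004, -0.013], [0.0069, -0.0035, 0.0199]]
```

View pics/w1.png

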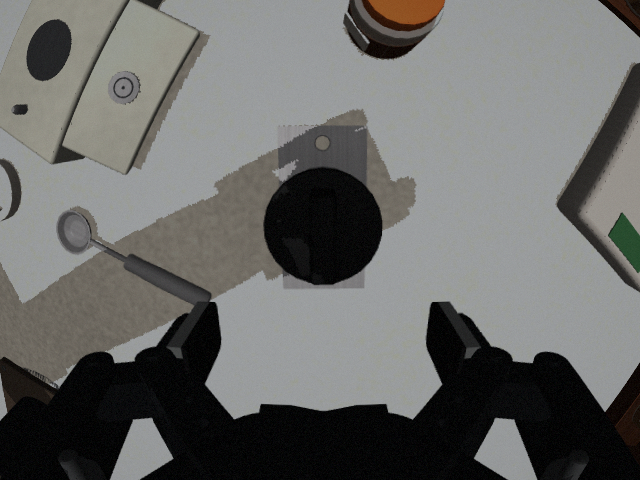

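The wrist view shows the handle in line with the fingers, at column ~323 (finger midline ~323). I let the arm settle, then measure again.

Call:
drive_tool:
  moves:
    - [[0,0,0],[0,0,0.02],0.085]
    - [[0,0,0],[0,0,0],0.085]
    - [[0,0,0],[0,0,0],0.085]

```text
time: 3.12
eef_pos: [0.4888, -0.2924, 0.1997]
tcp_rot: [0.981, 0.194, -0.0, -0.001]
contact_force: [0.1, -0.5, 0.3]
opening: 0.994
finger_force: 0.0
```

```bash
python3 - <<'E'
from h import *
from plant import ctrl
import cv2
c=ctrl.read_camera("wrist");im=c["image"];cv2.imwrite("pics/w2.png",im[:,:,::-1])
def wray(u,v):
    x,y=(u-c["cx"])/c["fx"],(v-c["cy"])/c["fy"];t=np.hypot(x,y)
    d=np.array([np.sin(t)*x/t,np.sin(t)*y/t,np.cos(t)]);return -c["R"].T@c["t"],c["R"].T@d
# lid blob: dark, central region
g=im.max(2);m=((g<45)*255).astype(np.uint8);m[300:]=0
n,l,st,ce=cv2.connectedComponentsWithStats(m);i=1+np.argmax(st[1:,4])
print(st[i],ce[i])
ct=max(cv2.findContours((l==i).astype(np.uint8),0,1)[0],key=len)[:,0]
P=[]
for u,v in ct:
    o,d=wray(u,v);P.append(o+d*(.078-o[2])/d[2])
P=np.array(P);A=np.c_[2*P[:,:2],np.ones(len(P))]
for k in range(5):
    q=np.linalg.lstsq(A,(P[:,:2]**2).sum(1),rcond=None)[0];rad=np.sqrt(q[2]+q[0]**2+q[1]**2)
    e=abs(np.hypot(*(P[:,:2]-q[:2]).T)-rad);k=e<np.median(e)*2.5;P=P[k];A=A[k]
print("lid centre",q[:2],"rad",rad)
s,p,r=tool();print(p,s["dq"].round(3))
rows([.4895,-.2935,.15],down(np.radians(-67.6)),1)
E
```

```text
[  262   172   127   128 12399] [325.38712799 235.3630938 ]
lid centre [ 0.49032172 -0.29396265] rad 0.04408314349517647
[ 0.48898346 -0.29270565  0.20023171] [-0.003 -0.008 -0.01   0.    -0.001  0.003]
[[0.0, 0.0, -0.001], [0.0002, 0.0009, 0.0502]]
```

Call:
drive_tool:
  moves:
    - [[0,0,0],[0.0006,0.0013,0.05],0.085]
    - [[0,0,0],[0,0,0.03],0.085]
    - [[0,0,0],[0,0,0.02],0.085]
    - [[0,0,0],[0,0,0],0.05]
    - [[0,0,0],[0,0,0],0.03]
  grip_force: 70

```text
time: 3.8
eef_pos: [0.4904, -0.2953, 0.1019]
tcp_rot: [0.981, 0.193, 0.001, 0.001]
contact_force: [0.1, -0.3, 0.6]
opening: 0.599
finger_force: 0.0
```

Call:
drive_tool:
  moves:
    - [[0,0,0],[0,0,0],0.01]
    - [[0,0,0],[0,0,0],0.01]
    - [[0,0,0],[0,0,0],0.01]
    - [[0,0,0],[0,0,0],0.01]

```text
time: 4.3
eef_pos: [0.4899, -0.2949, 0.1016]
tcp_rot: [0.981, 0.193, 0.0, 0.0]
contact_force: [-0.9, 2.1, 5.7]
opening: 0.2
finger_force: 72.1
```

Call:
drive_tool:
  moves:
    - [[0,0,0],[0,0,-0.02],0.01]
    - [[0,0,0],[0,0,-0.04],0.01]
    - [[0,0,0],[0,0,-0.05],0.01]
    - [[0,0,0],[0,0,-0.02],0.01]
    - [[0,0,0],[0,0,0],0.01]

```text
time: 4.92
eef_pos: [0.4897, -0.2951, 0.2314]
tcp_rot: [0.981, 0.193, 0.001, 0.001]
contact_force: [0.1, -0.8, -5.7]
opening: 0.194
finger_force: 70.9
```

```bash
python3 - <<'E'
from h import *
s,p,r=tool();print(p,s["contact_force"],s["opening"],s["finger_force"])
rows([.5522,.007,.225],down(np.radians(-99.2)),10,True)
E
```

```text
[ 0.48970902 -0.29508323  0.23141822] [ 0.07544602 -0.76699295 -5.66460687] 0.19434230534503683 70.86943745613098
[[0.0, 0.0, 0.055], [0.0236, -0.0212, 0.0006]]
[[0.0, 0.0, 0.055], [0.0211, -0.0235, 0.0006]]
[[0.001, -0.001, 0.055], [0.0183, -0.0257, 0.0006]]
[[0.0, 0.0, 0.054], [0.0153, -0.0274, 0.0006]]
[[0.0, 0.0, 0.055], [0.0122, -0.0289, 0.0007]]
[[0.0, 0.0, 0.055], [0.0089, -0.0299, 0.0006]]
[[0.001, 0.0, 0.055], [0.0055, -0.0306, 0.0006]]
[[0.0, 0.0, 0.055], [0.002, -0.0309, 0.0006]]
[[0.0, -0.001, 0.055], [-0.0013, -0.0308, 0.0007]]
[[0.0, 0.0, 0.054], [-0.0048, -0.0304, 0.0006]]
```

Call:
drive_tool:
  moves: "[[[0, 0, 0.055], [0.0236, -0.021, 0], [0.01][0]], [[0, 0, 0.055], [0.021, -0.0235, 0], 0.01], [[0, 0, 0.055], [0.018, -0.0257, 0], 0.01], [[0, 0, 0.055], [0.0153, -0.0274, 0], 0.01], [[0, 0, 0.055], [0.0122, -0.029, 0], 0.01]]"

```text
drive_tool: Invalid argument: moves='[[[0, 0, 0.055], [0.0236, -0.021, 0], [0.01][0]], [[0, 0, 0.055], [0.021, -0.0235, 0], 0.01], [[0, 0, 0.055], [0.018, -0.0257, 0], 0.01], [[0, 0, 0.055], [0.0153, -0.0274, 0], 0.01], [[0, 0, 0.055], ...(228 chars total, truncated) is not valid JSON
```

Call:
drive_tool:
  moves:
    - [[0,0,0.055],[0.009,-0.03,0.001],0.01]
    - [[0,0,0.055],[0.0055,-0.0306,0.001],0.01]
    - [[0,0,0.055],[0.002,-0.031,0.001],0.01]
    - [[0,0,0.055],[-0.0013,-0.031,0.001],0.01]
    - [[0,0,0.055],[-0.005,-0.0304,0.001],0.01]

```text
time: 5.55
eef_pos: [0.455, -0.1415, 0.2217]
tcp_rot: [0.998, 0.055, -0.003, -0.002]
contact_force: [-0.2, 0.5, -4.9]
opening: 0.196
finger_force: 70.8
```

Call:
drive_tool:
  moves:
    - [[0,0,0],[0,0,0],0.01]
    - [[0,0,0],[0,0,0],0.01]
    - [[0,0,0],[0,0,0],0.01]

```text
time: 5.92
eef_pos: [0.4568, -0.1439, 0.2245]
tcp_rot: [0.998, 0.056, -0.001, -0.0]
contact_force: [0.3, 0.8, -6.2]
opening: 0.198
finger_force: 70.9
```

```bash
python3 - <<'E'
from h import *
from plant import ctrl
import cv2
cs={n:ctrl.read_camera(n) for n in("top","side","wrist")}
pickle.dump(cs,open("c3.pkl","wb"))
s,p,r=tool();print(p,s["tcp_rot"],s["time"],s["contact_force"])
rows([.5522,.007,.19],down(np.radians(-99.2)),1)
cr=lambda im,x,y,w,h,k:cv2.resize(im[y:y+h,x:x+w,::-1],None,fx=k,fy=k,interpolation=cv2.INTER_CUBIC)
o=np.zeros((600,800,3),np.uint8)
o[:300,:400]=cr(cs["top"]["image"],260,170,160,120,2.5)
o[:300,400:]=cr(cs["side"]["image"],240,190,160,120,2.5)
o[300:,:400]=cr(cs["wrist"]["image"],160,20,320,240,1.25)
cv2.imwrite("pics/c3.png",o)
E
```

```text
[ 0.45693187 -0.14390949  0.22512504] [ 9.98430036e-01  5.60128286e-02 -1.53269052e-04 -5.49983128e-05] 6.075 [-1.11528211 -0.66037084 -4.88857359]
[[0.0, 0.0, 0.273], [0.1116, -0.1393, 0.0351]]
```

View pics/c3.png

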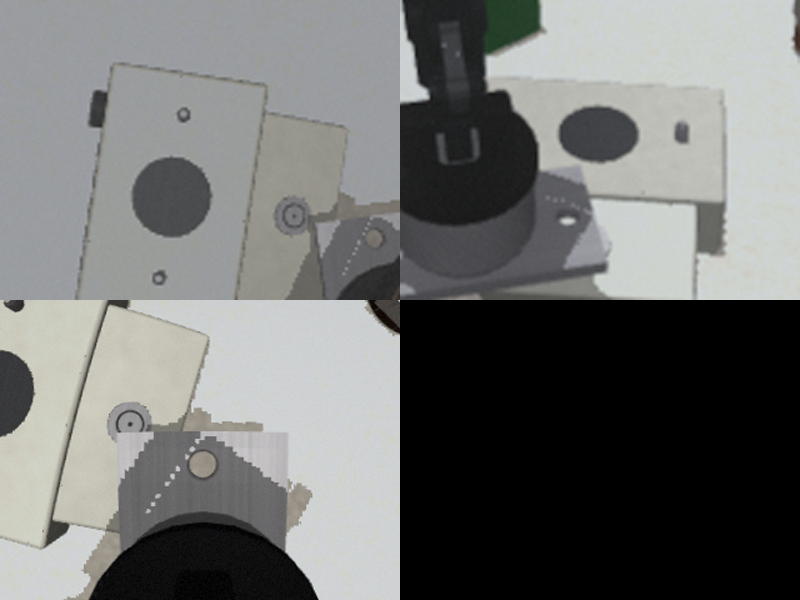

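My first call had a typo and was refused, so only half the transfer ran. No harm done: the picture shows the cup held level at z≈0.225, beside the mill (pad at (293,215) in the top crop). Next I finish the transfer.

```bash
python3 -c "
from h import *
rows([.5522,.007,.215],down(np.radians(-99.2)),5)"
```

```text
[[0.0, 0.0, 0.055], [0.0223, -0.0279, 0.002]]
[[0.0, 0.0, 0.054], [0.0208, -0.029, 0.002]]
[[0.0, 0.0, 0.055], [0.0191, -0.0301, 0.0021]]
[[0.0, 0.0, 0.054], [0.0175, -0.0312, 0.002]]
[[0.0, 0.0, 0.055], [0.0157, -0.032, 0.002]]
```

Call:
drive_tool:
  moves:
    - [[0,0,0.055],[0.0223,-0.028,0.002],0.01]
    - [[0,0,0.054],[0.0208,-0.029,0.002],0.01]
    - [[0,0,0.055],[0.019,-0.03,0.002],0.01]
    - [[0,0,0.054],[0.0175,-0.031,0.002],0.01]
    - [[0,0,0.055],[0.0157,-0.032,0.002],0.01]

```text
time: 6.7
eef_pos: [0.5527, 0.0081, 0.2152]
tcp_rot: [0.997, -0.081, 0.0, 0.0]
contact_force: [-0.1, -0.3, -5.8]
opening: 0.197
finger_force: 70.8
```

Call:
drive_tool:
  moves:
    - [[0,0,0],[0,0,0],0.01]
    - [[0,0,0],[0,0,0],0.01]
    - [[0,0,0],[0,0,0],0.01]

```text
time: 7.08
eef_pos: [0.5516, 0.0066, 0.2153]
tcp_rot: [0.997, -0.08, -0.0, 0.0]
contact_force: [0.1, -0.1, -5.4]
opening: 0.198
finger_force: 71.0
```

```bash
python3 - <<'E'
from h import *
from plant import ctrl
import cv2
cs={n:ctrl.read_camera(n) for n in("top","side","wrist")}
pickle.dump(cs,open("c4.pkl","wb"))
s,p,r=tool();print(p,s["tcp_rot"],s["time"],s["contact_force"])
rows([.5522,.007,.19],down(np.radians(-99.2)),1)
cr=lambda im,x,y,w,h,k:cv2.resize(im[y:y+h,x:x+w,::-1],None,fx=k,fy=k,interpolation=cv2.INTER_CUBIC)
o=np.zeros((600,800,3),np.uint8)
o[:300,:400]=cr(cs["top"]["image"],260,170,160,120,2.5)
o[:300,400:]=cr(cs["side"]["image"],240,190,160,120,2.5)
o[300:,:400]=cr(cs["wrist"]["image"],200,60,240,180,400/240)
o[300:,400:]=cr(cs["side"]["image"],330,210,80,60,5)
cv2.imwrite("pics/c4.png",o)
E
```

```text
[0.55171553 0.00672827 0.2154572 ] [ 9.96750549e-01 -8.05501860e-02  9.49828724e-05  3.94562643e-05] 7.225 [-0.45062803 -0.28358752 -5.23449028]
[[0.0, 0.0, -0.001], [0.0004, -0.0003, 0.0255]]
```

View pics/c4.png

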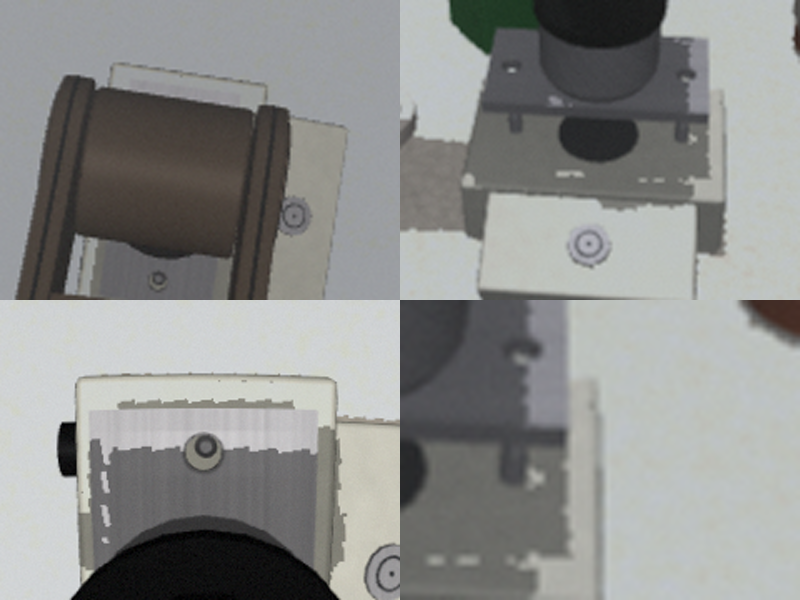

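The wrist crop shows a peg inside the hole: hole at (204,452), peg top at (206,446). The top crop shows the other peg through its hole near (158,280). I compute the errors from these.

```bash
python3 - <<'E'
from h import *
import cv2
np.set_printoptions(precision=4,suppress=True)
cs=pickle.load(open("c4.pkl","rb"));c=cs["wrist"]
def wray(u,v):
    x,y=(u-c["cx"])/c["fx"],(v-c["cy"])/c["fy"];t=np.hypot(x,y)
    d=np.array([np.sin(t)*x/t,np.sin(t)*y/t,np.cos(t)]);return -c["R"].T@c["t"],c["R"].T@d
zc=lambda od,z:od[0]+od[1]*(z-od[0][2])/od[1][2]
f=lambda x,y:((x+.5)*.6+200-.5,(y-300+.5)*.6+60-.5)
print("wrist hole",zc(wray(*f(204,452)),.1239),"peg",zc(wray(*f(206,446)),.077))
g=lambda x,y:((x+.5)/2.5+260-.5,(y+.5)/2.5+170-.5)
T=cs["top"];print("top -hole",onz(T,g(158,280),.1239),"peg",onz(T,g(158,279),.077))
print("mill axes",np.cos(.161),-np.sin(.161))
cr=lambda im,x,y,w,h,k:cv2.resize(im[y:y+h,x:x+w,::-1],None,fx=k,fy=k,interpolation=cv2.INTER_CUBIC)
cv2.imwrite("pics/z4.png",np.hstack([cr(T["image"],308,268,30,24,13)[:, :390],cr(c["image"],300,130,46,37,8.5)[:312]]))
E
```

```text
wrist hole [ 0.6135 -0.0035  0.1239] peg [ 0.6138 -0.0043  0.077 ]
top -hole [0.4908 0.0177 0.1239] peg [0.4904 0.0186 0.077 ]
mill axes 0.9870674715819652 -0.16030535407398705
```

View pics/z4.png

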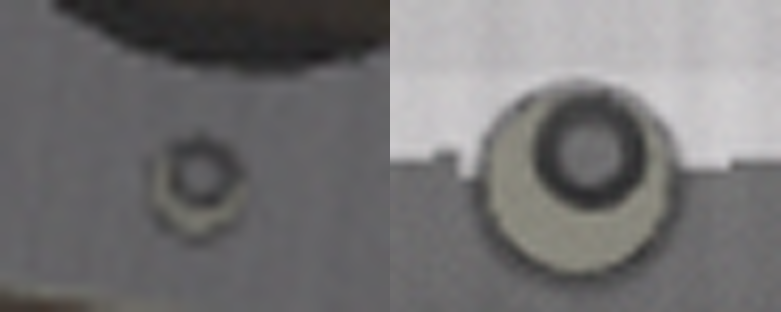

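```bash
python3 - <<'E'
from h import *
np.set_printoptions(precision=4,suppress=True)
cs=pickle.load(open("c4.pkl","rb"));c=cs["wrist"];T=cs["top"]
def wray(u,v):
    x,y=(u-c["cx"])/c["fx"],(v-c["cy"])/c["fy"];t=np.hypot(x,y)
    d=np.array([np.sin(t)*x/t,np.sin(t)*y/t,np.cos(t)]);return -c["R"].T@c["t"],c["R"].T@d
zc=lambda od,z:od[0]+od[1]*(z-od[0][2])/od[1][2]
h,k=zc(wray(322.1,150.6),.1239),zc(wray(323.0,147.1),.077);print("wrist",h,k,k-h)
a,b=onz(T,(322.8,282.2),.1239),onz(T,(323.1,280.8),.077);print("top",a,b,b-a)
for n,d in(("w",k-h),("t",b-a)):print(n,"along tool x,y",down(np.radians(-99.2)).inv().apply(d))
E
```

```text
wrist [ 0.6138 -0.0035  0.1239] [ 0.6141 -0.0041  0.077 ] [ 0.0003 -0.0006 -0.0469]
top [0.4899 0.0179 0.1239] [0.4913 0.0182 0.077 ] [ 0.0014  0.0003 -0.0469]
w along tool x,y [0.0004 0.0006 0.0469]
t along tool x,y [ 0.0013 -0.0005  0.0469]
```

Call:
drive_tool:
  moves:
    - [[0,0,0.004],[0.0008,0,0.02],0.01]
    - [[0,0,0],[0,0,0.012],0.01]
    - [[0,0,0],[0,0,0.004],0.01]
    - [[0,0,0],[0,0,0.004],0.01]
    - [[0,0,0],[0,0,0],0.01]

```text
time: 7.85
eef_pos: [0.5528, 0.0073, 0.1755]
tcp_rot: [0.997, -0.082, 0.0, 0.0]
contact_force: [0.5, 0.1, -5.3]
opening: 0.2
finger_force: 70.9
```

Bottom is at ~0.074, with the pegs entering freely.

Call:
drive_tool:
  moves:
    - [[0,0,0],[0,0,0.004],0.01]
    - [[0,0,0],[0,0,0.004],0.01]
    - [[0,0,0],[0,0,0.003],0.01]
    - [[0,0,0],[0,0,0.002],0.01]
    - [[0,0,0],[0,0,0],0.01]

```text
time: 8.48
eef_pos: [0.5526, 0.0074, 0.1621]
tcp_rot: [0.997, -0.082, -0.0, -0.0]
contact_force: [0.5, -0.1, -5.7]
opening: 0.199
finger_force: 70.9
```

Call:
drive_tool:
  moves:
    - [[0,0,0],[0,0,0.001],0.01]
    - [[0,0,0],[0,0,0.001],0.01]
    - [[0,0,0],[0,0,0],0.01]

```text
time: 8.85
eef_pos: [0.5529, 0.0075, 0.1617]
tcp_rot: [0.997, -0.082, 0.0, -0.0]
contact_force: [-4.4, 1.1, 3.5]
opening: 0.192
finger_force: 72.2
```

Contact at TCP z 0.1617, which matches the fully home height. I release and rise.

Call:
drive_tool:
  moves:
    - [[0,0,0],[0,0,0],0.03]
    - [[0,0,0],[0,0,0],0.05]
    - [[0,0,0],[0,0,0],0.05]
    - [[0,0,0],[0,0,-0.01],0.05]
    - [[0,0,0],[0,0,-0.04],0.085]

```text
time: 9.48
eef_pos: [0.551, 0.0075, 0.2085]
tcp_rot: [0.997, -0.082, -0.003, -0.0]
contact_force: [0.6, -0.2, -0.0]
opening: 0.775
finger_force: 0.0
```

Call:
drive_tool:
  moves:
    - [[0,0,0],[0,0,-0.05],0.085]
    - [[0,0,0],[0,0,-0.01],0.085]
    - [[0,0,0],[0,0,0],0.085]

```text
time: 9.85
eef_pos: [0.5531, 0.0072, 0.2716]
tcp_rot: [0.997, -0.082, 0.001, 0.0]
contact_force: [-0.3, -0.0, -0.6]
opening: 0.998
finger_force: 0.0
```

```bash
python3 - <<'E'
from h import *
from plant import ctrl
import cv2
cs={n:ctrl.read_camera(n) for n in("side","wrist")}
s,p,r=tool();print(p,s["tcp_rot"],s["time"],s["contact_force"],s["qpos"])
rows([.4535,.3365,.24],down(np.radians(-63.6)),7,True)
cr=lambda im,x,y,w,h,k:cv2.resize(im[y:y+h,x:x+w,::-1],None,fx=k,fy=k,interpolation=cv2.INTER_CUBIC)
cv2.imwrite("pics/c5.png",np.hstack([cr(cs["side"]["image"],240,170,160,160,2.5),cr(cs["wrist"]["image"],160,60,320,320,1.25)]))
E
```

```text
[0.55190702 0.00741269 0.26874211] [ 9.96629459e-01 -8.20242833e-02 -1.31434423e-03 -1.08558030e-04] 9.95 [ 0.00241772 -0.66395763 -0.07920358] [-1.70401054e-01  3.72336394e-04  1.85823427e+00 -1.61528022e-05
  1.28562364e+00  1.56463306e+00]
[[0.0, 0.0, -0.089], [-0.0091, -0.0485, 0.0041]]
[[0.0, 0.001, -0.09], [-0.0091, -0.0487, 0.0042]]
[[0.0, 0.0, -0.089], [-0.0092, -0.0489, 0.0041]]
[[0.0, 0.0, -0.089], [-0.0092, -0.049, 0.0042]]
[[-0.001, 0.001, -0.089], [-0.0092, -0.0491, 0.0041]]
[[0.0, 0.0, -0.09], [-0.0093, -0.0493, 0.0041]]
[[0.0, 0.0, -0.089], [-0.0093, -0.0495, 0.0041]]
```

View pics/c5.png

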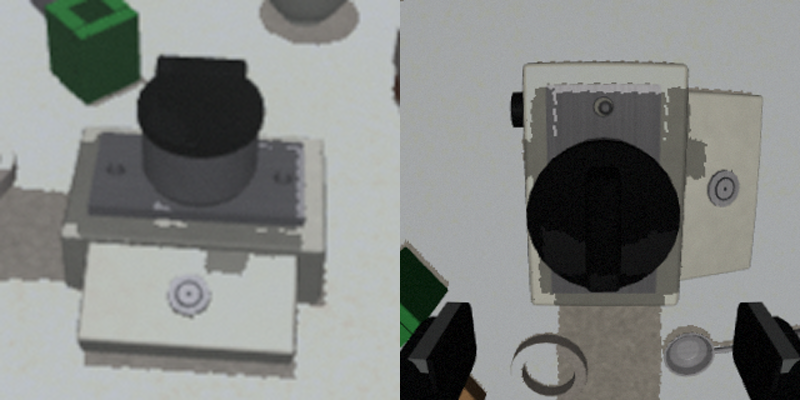

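The cup sits flat with both pegs through the flange (side crop (115,170) and (285,175)); the wrist view agrees. On to the pen.

Call:
drive_tool:
  moves:
    - [[0,0,-0.089],[-0.009,-0.0485,0.003],0.085]
    - [[0,0,-0.089],[-0.009,-0.0487,0.004],0.085]
    - [[0,0,-0.089],[-0.009,-0.0489,0.004],0.085]
    - [[0,0,-0.089],[-0.009,-0.049,0.004],0.085]
    - [[0,0,-0.089],[-0.009,-0.049,0.004],0.085]

```text
time: 10.58
eef_pos: [0.5031, 0.2501, 0.2488]
tcp_rot: [0.99, 0.141, -0.002, 0.0]
contact_force: [0.0, 1.0, 0.3]
opening: 0.995
finger_force: 0.0
```

Call:
drive_tool:
  moves:
    - [[0,0,-0.089],[-0.009,-0.049,0.004],0.085]
    - [[0,0,-0.089],[-0.009,-0.0495,0.004],0.085]
    - [[0,0,0],[0,0,0],0.085]
    - [[0,0,0],[0,0,0],0.085]
    - [[0,0,0],[0,0,0],0.085]

```text
time: 11.2
eef_pos: [0.4566, 0.3353, 0.2428]
tcp_rot: [0.974, 0.226, -0.0, 0.0]
contact_force: [0.3, -0.7, 0.6]
opening: 0.997
finger_force: 0.0
```

```bash
python3 - <<'E'
from h import *
from plant import ctrl
import cv2
c=ctrl.read_camera("wrist");pickle.dump(c,open("w6.pkl","wb"))
s,p,r=tool();print(p,s["tcp_rot"],s["time"],s["qpos"])
rows([.4535,.3365,.24],down(np.radians(-63.6)),1)
cv2.imwrite("pics/w6.png",cv2.resize(c["image"][100:340,160:480,::-1],None,fx=2.5,fy=2.5,interpolation=cv2.INTER_CUBIC))
E
```

```text
[0.45674521 0.33524383 0.24300669] [ 9.74043989e-01  2.26358636e-01 -2.20811633e-04  1.61236144e-04] 11.25 [ 4.54218361e-01  5.33392487e-02  1.85187298e+00 -2.27963646e-04
  1.23688307e+00  1.56841414e+00]
[[0.0, 0.001, -0.004], [-0.0024, -0.0026, 0.003]]
```

View pics/w6.png

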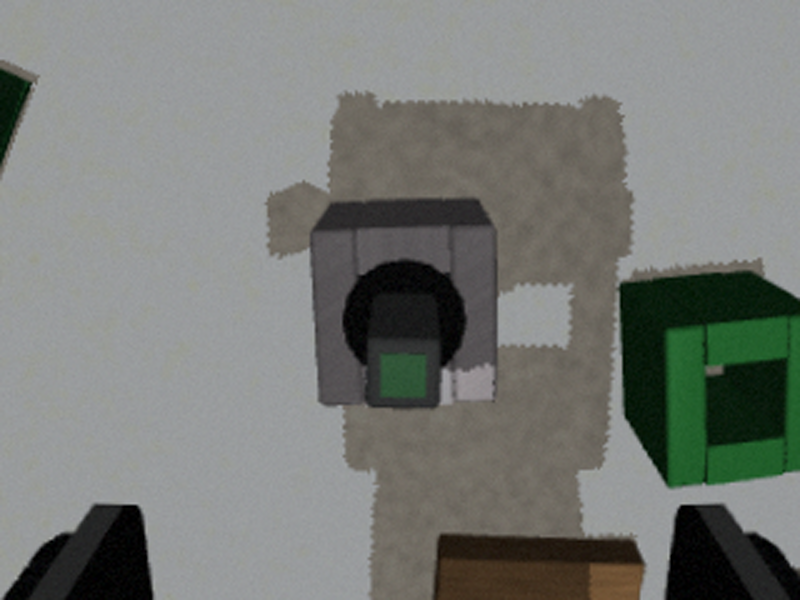

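The pen's square top is at (403,373) in the crop and its collar at (404,320). Its flats are parallel to the fingers, so the yaw is right.

```bash
python3 - <<'E'
from h import *
c=pickle.load(open("w6.pkl","rb"))
def wray(u,v):
    x,y=(u-c["cx"])/c["fx"],(v-c["cy"])/c["fy"];t=np.hypot(x,y)
    d=np.array([np.sin(t)*x/t,np.sin(t)*y/t,np.cos(t)]);return -c["R"].T@c["t"],c["R"].T@d
for q,z in(((403,373),.135),((404,320),.08)):
    o,d=wray((q[0]+.5)/2.5+159.5,(q[1]+.5)/2.5+99.5);print(o+d*(z-o[2])/d[2])
s,p,r=tool();print(p);rows([.4535,.3365,.109],r,1)
E
```

```text
[0.45400541 0.33501177 0.135     ]
[0.45419987 0.3350602  0.08      ]
[0.45674521 0.33524383 0.24300669]
[[0.0, 0.0, 0.0], [-0.0023, -0.0026, 0.134]]
```

Call:
drive_tool:
  moves:
    - [[0,0,-0.004],[-0.0022,-0.0016,0.05],0.085]
    - [[0,0,0],[0,0,0.05],0.085]
    - [[0,0,0],[0,0,0.034],0.085]
    - [[0,0,0],[0,0,0],0.05]
    - [[0,0,0],[0,0,0],0.03]
  grip_force: 60

```text
time: 11.88
eef_pos: [0.4548, 0.3368, 0.111]
tcp_rot: [0.973, 0.229, 0.001, -0.0]
contact_force: [-0.1, 0.4, 0.5]
opening: 0.596
finger_force: 0.0
```

Call:
drive_tool:
  moves:
    - [[0,0,0],[0,0,0],0.01]
    - [[0,0,0],[0,0,0],0.01]
    - [[0,0,0],[0,0,0],0.01]
    - [[0,0,0],[0,0,0],0.01]

```text
time: 12.38
eef_pos: [0.4547, 0.3373, 0.1115]
tcp_rot: [0.973, 0.229, 0.002, -0.0]
contact_force: [-0.8, -0.5, 6.3]
opening: 0.227
finger_force: 58.9
```

Call:
drive_tool:
  moves:
    - [[0,0,0],[0,0,-0.03],0.01]
    - [[0,0,0],[0,0,-0.05],0.01]
    - [[0,0,0],[0,0,-0.06],0.01]
    - [[0,0,0],[0,0,-0.06],0.01]
    - [[0,0,0],[0,0,-0.03],0.01]

```text
time: 13.0
eef_pos: [0.4539, 0.3373, 0.3438]
tcp_rot: [0.973, 0.229, 0.003, -0.001]
contact_force: [0.1, 0.3, -1.5]
opening: 0.229
finger_force: 58.7
```

```bash
cat >> h.py <<'E'
YM=-0.161;PAD=np.array([.5373,-.0856,.045])
MR=R.from_euler("z",YM)*R.from_euler("x",0.35)   # pad frame
N=MR.apply([0,0,1])
def pose(h,yawy=-63.6):  # TCP height h along the normal, tilted tool
    tilt=R.from_rotvec(0.35*R.from_euler("z",YM).apply([1,0,0]))
    return PAD+N*h,tilt*down(np.radians(yawy))
E
python3 - <<'E'
from h import *
s,p,r=tool();print(p,s["contact_force"],s["opening"],s["qpos"]);P,Q=pose(.16);print(N,P,Q.as_matrix()[:,2])
y=np.degrees(np.arctan2(*r.as_matrix()[:2,1][::-1]));print(y)
P,Q=pose(.16,y)
rows(P+[0,0,.06],Q,10,True)
E
```

```text
[0.45389756 0.33728395 0.34383701] [ 0.12793075  0.28162506 -1.54272098] 0.22879056484485683 [ 4.59620866e-01 -1.75119620e-02  1.74039981e+00  1.22629965e-04
  1.41267144e+00  1.56728148e+00]
[-0.05496835 -0.33846327  0.93937271] [ 0.52850506 -0.13975412  0.19529963] [ 0.05496835  0.33846327 -0.93937271]
-63.4653467127739
[[0.028, 0.02, 0.0], [0.0047, 0.0505, 0.0089]]
[[0.029, 0.02, 0.0], [0.0, 0.0507, 0.0074]]
[[0.028, 0.02, 0.0], [-0.0047, 0.0506, 0.0058]]
[[0.029, 0.019, 0.0], [-0.0092, 0.05, 0.004]]
[[0.028, 0.02, 0.0], [-0.0136, 0.0488, 0.0022]]
[[0.028, 0.02, 0.001], [-0.0178, 0.0474, 0.0003]]
[[0.029, 0.02, 0.0], [-0.0219, 0.0455, -0.0016]]
[[0.028, 0.02, 0.0], [-0.0256, 0.0431, -0.0034]]
[[0.028, 0.02, 0.0], [-0.0292, 0.0405, -0.0052]]
[[0.029, 0.02, 0.0], [-0.0324, 0.0374, -0.0068]]
```

```bash
python3 - <<'E'
from h import *
P,Q=pose(.16,-63.5);P[2]=.344
rows(P,Q,10,True)
E
```

```text
[[0.028, 0.02, 0.0], [0.0048, 0.0505, 0.0]]
[[0.029, 0.02, 0.0], [0.0002, 0.0505, -0.0014]]
[[0.028, 0.02, 0.0], [-0.0043, 0.05, -0.0031]]
[[0.029, 0.019, 0.001], [-0.0086, 0.0493, -0.0048]]
[[0.028, 0.02, 0.0], [-0.0128, 0.0478, -0.0066]]
[[0.028, 0.02, 0.0], [-0.0169, 0.0462, -0.0084]]
[[0.029, 0.02, 0.0], [-0.0207, 0.0439, -0.0103]]
[[0.028, 0.02, 0.0], [-0.0244, 0.0414, -0.012]]
[[0.029, 0.02, 0.0], [-0.0277, 0.0385, -0.0137]]
[[0.028, 0.019, 0.0], [-0.0308, 0.0352, -0.0152]]
```

Call:
drive_tool:
  moves:
    - [[0.028,0.02,0],[0.0048,0.0505,0],0.01]
    - [[0.029,0.02,0],[0,0.0505,-0.0014],0.01]
    - [[0.028,0.02,0],[-0.0043,0.05,-0.003],0.01]
    - [[0.029,0.019,0],[-0.0086,0.049,-0.005],0.01]
    - [[0.028,0.02,0],[-0.013,0.048,-0.0066],0.01]

```text
time: 13.62
eef_pos: [0.5451, 0.1032, 0.3391]
tcp_rot: [0.97, 0.229, 0.032, -0.081]
contact_force: [1.0, 0.0, -1.2]
opening: 0.23
finger_force: 58.9
```

Call:
drive_tool:
  moves:
    - [[0.028,0.02,0],[-0.017,0.046,-0.0084],0.01]
    - [[0.029,0.02,0],[-0.0207,0.044,-0.0103],0.01]
    - [[0.028,0.02,0],[-0.0244,0.0414,-0.012],0.01]
    - [[0.029,0.02,0],[-0.0277,0.0385,-0.0137],0.01]
    - [[0.028,0.019,0],[-0.031,0.035,-0.0152],0.01]

```text
time: 14.25
eef_pos: [0.5267, -0.1417, 0.34]
tcp_rot: [0.959, 0.226, 0.064, -0.161]
contact_force: [-0.5, -0.3, -0.2]
opening: 0.23
finger_force: 58.9
```

Call:
drive_tool:
  moves:
    - [[0,0,0],[0,0,0],0.01]
    - [[0,0,0],[0,0,0],0.01]
    - [[0,0,0],[0,0,0],0.01]

```text
time: 14.62
eef_pos: [0.5275, -0.139, 0.3405]
tcp_rot: [0.959, 0.227, 0.063, -0.16]
contact_force: [-0.3, -0.7, -0.9]
opening: 0.224
finger_force: 59.0
```

```bash
python3 - <<'E'
from h import *
np.set_printoptions(precision=4,suppress=True)
s,p,r=tool();print(p,s["qpos"],s["contact_force"],r.as_matrix()[:,2],-N)
P,Q=pose(.13,-63.5);print(P);rows(P,Q,5)
E
```

```text
[ 0.5275 -0.139   0.3405] [-0.5792 -0.0191  1.7725  0.3131  1.5406  0.4933] [-0.3275 -0.6585 -0.8553] [ 0.0488  0.3359 -0.9406] [ 0.055   0.3385 -0.9394]
[ 0.5302 -0.1296  0.1671]
[[0.0, 0.001, 0.0], [-0.0055, 0.0083, 0.0333]]
[[0.0, 0.002, 0.0], [-0.0055, 0.0083, 0.0332]]
[[0.0, 0.001, 0.001], [-0.0056, 0.0083, 0.0333]]
[[0.0, 0.001, 0.0], [-0.0056, 0.0083, 0.0332]]
[[0.0, 0.002, 0.0], [-0.0056, 0.0083, 0.0333]]
```

Call:
drive_tool:
  moves:
    - [[0,0.001,0],[-0.0055,0.0083,0.033],0.01]
    - [[0,0.002,0],[-0.0055,0.0083,0.033],0.01]
    - [[0,0.001,0],[-0.0056,0.0083,0.033],0.01]
    - [[0,0.001,0],[-0.0056,0.0083,0.033],0.01]
    - [[0,0.002,0],[-0.0056,0.0083,0.033],0.01]

```text
time: 15.25
eef_pos: [0.5304, -0.1297, 0.1676]
tcp_rot: [0.958, 0.227, 0.067, -0.161]
contact_force: [1.2, -1.1, -1.7]
opening: 0.22
finger_force: 59.2
```

Call:
drive_tool:
  moves:
    - [[0,0,0],[0,0,0],0.01]
    - [[0,0,0],[0,0,0],0.01]
    - [[0,0,0],[0,0,0],0.01]

```text
time: 15.62
eef_pos: [0.5312, -0.1317, 0.1706]
tcp_rot: [0.959, 0.226, 0.068, -0.16]
contact_force: [-0.1, 0.2, -1.9]
opening: 0.227
finger_force: 58.9
```

```bash
python3 - <<'E'
from h import *
from plant import ctrl
import cv2
np.set_printoptions(precision=4,suppress=True)
cs={n:ctrl.read_camera(n) for n in("top","side","wrist")};pickle.dump(cs,open("c7.pkl","wb"))
s,p,r=tool();print(p,s["contact_force"],r.as_matrix()[:,2],-N)
P,Q=pose(.115,-63.5);rows(P,Q,1)
for n in ("top","side"):
    c=cs[n]
    for X in (p+r.as_matrix()[:,2]*.0995,PAD): q=c["R"]@X+c["t"];print(n,q[:2]/q[2]*c["fx"]+[c["cx"],c["cy"]])
cr=lambda im,x,y,w,h,k:cv2.resize(im[y:y+h,x:x+w,::-1],None,fx=k,fy=k,interpolation=cv2.INTER_CUBIC)
o=np.zeros((600,800,3),np.uint8)
o[:300,:400]=cr(cs["top"]["image"],320,210,100,75,4)
o[:,400:]=cr(cs["side"]["image"],270,200,80,120,5)
o[300:,:400]=cr(cs["wrist"]["image"],160,100,320,240,1.25)
cv2.imwrite("pics/c7.png",o)
E
```

```text
[ 0.5306 -0.1317  0.1697] [ 0.095   0.3885 -1.8014] [ 0.0576  0.3374 -0.9396] [ 0.055   0.3385 -0.9394]
[[0.002, -0.002, 0.0], [-0.0001, -0.0013, 0.0181]]
top [385.4987 255.4471]
top [377.4795 255.3902]
side [315.5509 280.31  ]
side [315.2344 286.6166]
```

View pics/c7.png

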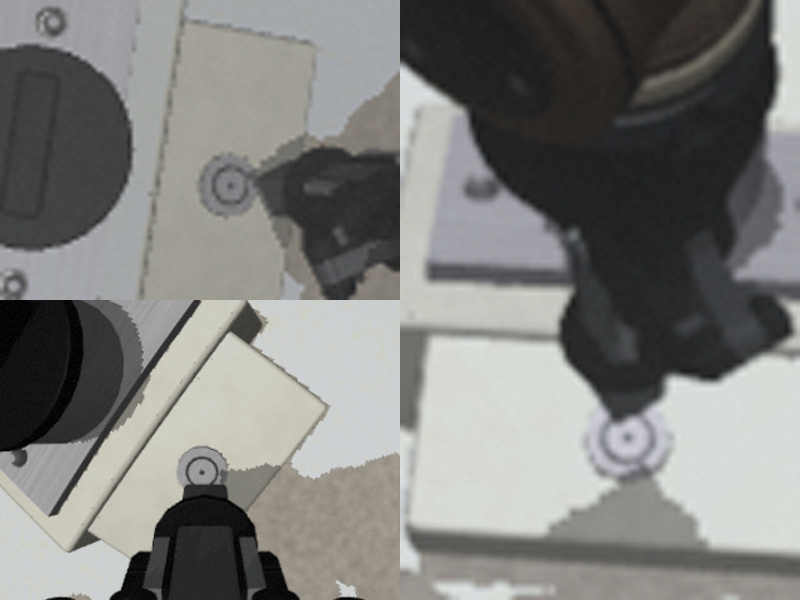

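The views agree with the prediction. In the top image the tip is at about (385.5,255.7) (predicted 385.5,255.4), and the pad is at (377.6,256.1) (predicted 377.5,255.4). Time to approach along the normal.

Call:
drive_tool:
  moves:
    - [[0.002,-0.002,0],[0,-0.0013,0.012],0.01]
    - [[0,0,0],[0,0,0.012],0.01]
    - [[0,0,0],[0,0,0.003],0.01]
    - [[0,0,0],[0,0,0],0.01]
    - [[0,0,0],[0,0,0],0.01]

```text
time: 16.4
eef_pos: [0.5311, -0.1212, 0.1436]
tcp_rot: [0.958, 0.226, 0.066, -0.161]
contact_force: [-0.8, 0.8, -0.9]
opening: 0.226
finger_force: 59.0
```

```bash
cat > st.py <<'E'
from h import *
np.set_printoptions(precision=4,suppress=True)
s,p,r=tool();z=r.as_matrix()[:,2];d=MR.inv().apply(p+z*.0995-PAD)
print("tip in pad frame",d,"force n",s["contact_force"]@N,s["contact_force"],"ang",np.degrees(np.arccos(-z@N)),s["time"])
P,Q=pose(.0945,-63.5);rows(P,Q,1)
E
python3 st.py
```

```text
tip in pad frame [-0.0006 -0.0001  0.0055] force n -1.084691513378016 [-0.8126  0.7949 -0.9158] ang 0.10445572423648389 16.4
[[-0.001, 0.001, 0.0], [0.0005, 0.0002, 0.0105]]
```

Very good alignment; the gap is about 5.5 mm. I step in.

Call:
drive_tool:
  moves:
    - [[0,0,0],[0.0004,0,0.002],0.01]
    - [[0,0,0],[0,0,0.002],0.01]
    - [[0,0,0],[0,0,0],0.01]
    - [[0,0,0],[0,0,0],0.01]

```text
time: 16.9
eef_pos: [0.5314, -0.1195, 0.1397]
tcp_rot: [0.958, 0.226, 0.066, -0.162]
contact_force: [-0.1, 1.2, -1.1]
opening: 0.225
finger_force: 59.0
```

```bash
python3 st.py
```

```text
tip in pad frame [-0.0006  0.0002  0.0012] force n -1.4245853732326796 [-0.0626  1.212  -1.0835] ang 0.1312489290755854 16.9
[[-0.002, 0.001, -0.001], [0.0002, 0.0003, 0.0062]]
```

Call:
drive_tool:
  moves:
    - [[0,0,0],[0,0,0.001],0.01]
    - [[0,0,0],[0,0,0.001],0.01]
    - [[0,0,0],[0,0,0],0.01]
    - [[0,0,0],[0,0,0],0.01]

```text
time: 17.4
eef_pos: [0.5317, -0.1189, 0.1381]
tcp_rot: [0.958, 0.226, 0.066, -0.161]
contact_force: [-0.5, -1.0, 0.8]
opening: 0.226
finger_force: 59.2
```

```bash
python3 st.py
```

```text
tip in pad frame [-0.0004  0.0002 -0.0005] force n 1.0854629119937094 [-0.4536 -0.9895  0.7725] ang 0.11100454541000793 17.4
[[-0.002, 0.001, 0.0], [0.0001, 0.0003, 0.0045]]
```

Call:
drive_tool:
  moves:
    - [[0,0,0],[0,0,0.001],0.01]
    - [[0,0,0],[0,0,0.001],0.01]
    - [[0,0,0],[0,0,0],0.01]
    - [[0,0,0],[0,0,0],0.01]

```text
time: 17.9
eef_pos: [0.5318, -0.1182, 0.1361]
tcp_rot: [0.958, 0.226, 0.066, -0.162]
contact_force: [0.3, -0.7, 1.9]
opening: 0.226
finger_force: 59.3
```

```bash
python3 st.py
```

```text
tip in pad frame [-0.0004  0.0002 -0.0026] force n 1.9928795702772844 [ 0.2638 -0.712   1.8804] ang 0.11251124842451302 17.9
[[-0.002, 0.001, 0.0], [0.0001, 0.0002, 0.0024]]
```

```bash
cat > av.py <<'E'
from h import *
from plant import ctrl
f=[]
for i in range(20):
    ctrl.read_camera("wrist");f.append(ctrl.get_state()["contact_force"])
f=np.array(f)@N;print("mean",f.mean(),"sd",f.std())
E
python3 av.py; python3 st.py
```

```text
mean 1.8324711443778352 sd 0.5964188174668
tip in pad frame [-0.0005  0.0002 -0.0027] force n 1.141709470062061 [-0.4728 -0.9305  0.8524] ang 0.11952773941592451 18.9
[[-0.002, 0.001, -0.001], [0.0002, 0.0003, 0.0023]]
```

Call:
drive_tool:
  moves:
    - [[0,0,0],[0,0,0.001],0.01]
    - [[0,0,0],[0,0,0.001],0.01]
    - [[0,0,0],[0,0,0],0.01]
    - [[0,0,0],[0,0,0],0.01]

```text
time: 19.4
eef_pos: [0.5318, -0.1175, 0.1341]
tcp_rot: [0.958, 0.226, 0.066, -0.162]
contact_force: [-0.2, -1.7, 2.5]
opening: 0.226
finger_force: 59.4
```

```bash
python3 av.py; python3 st.py
```

```text
mean 2.829608313717889 sd 0.48112861357002606
tip in pad frame [-0.0005  0.0002 -0.0047] force n 3.80380872243428 [-0.1395 -1.9951  3.3223] ang 0.121372674247799 20.4
[[-0.002, 0.001, 0.0], [0.0002, 0.0003, 0.0003]]
```

The press is 2.8 + ~1.1 N ≈ 3.9 N by force and 4.7 mm in by position, so both say half-way. Handing in.

```bash
python3 -c "
from plant import ctrl
print(ctrl.sign_off())"
```

```text
the job is handed in; nothing more can be done
None
```

I handed the job in at about 20 s: the cup is on the mill and let go, and the arm still holds the pen on the pad. The cup sits flat over both pegs. By measured pose the tip is within 1 mm of the pad centre and 0.1° off square, with the spring tip pressed in about 4.7 mm (about 3.9 N). I didn't check with a picture after contact.

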